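# Zero the dial balance with its dish and lock the adjuster

### The arm

A 6-joint arm with a two-finger parallel gripper is mounted at the origin on a cart in front of the work surface, level with it; the furniture and walls round the work are solid. World frame = base frame: x ahead of the robot, y to its left, z up, the work surface at z = 0. Lengths are in mm, angles in rad, forces in N, time in s.
With the tool pointing down it reaches from about 275 to 825 mm from the base axis. Payload 4.9 kg.
Tool frame: the origin (TCP) lies at the very end of the fingers, on their centre line; the grasp point (between the pads) lies 19 mm behind it; z points along the fingers, y is the line along which they close (so a half turn about z gives the same grasp; the last joint's range is limited). The gripper opens to 85 mm and grips with 20 to 120 N. Pads are 22 mm wide; open, the fingers measure 114 mm over their backs; the gripper's body (76 mm by 85 mm) begins 54 mm behind the grasp point. The pads swing forward as they close: fully open they stand 13 mm farther back than shut.
Start: joints at [1.027, 0.326, -0.193, 1.052, 0, 1.437], TCP at [219.131, 504.48, 231.281] pointing down, gripper open.
Joint ranges: [-2.65, 2.65], [-0.97, 1.79], [-1.3, 1.35], [-1.93, 2.1], [-1.47, 1.37], [-3.14, 3.14]. Speed limits (rad/s): [2.57, 2.57, 3.14, 3.14, 3.14, 3.14].

### API

Orientations are given as [roll, pitch, yaw] about the fixed x, y, z axes, in that order (R = Rz(yaw) Ry(pitch) Rx(roll)).
In Python, from bench import bot, solve_ik, imaging gives the robot as it stands. Calls block until the motion is done:
- bot.move_ptp(position, orientation): joint-space move of the TCP to a pose.
- bot.movel(position, rot=None, max_speed=150, threshold=None): straight line of the TCP; rot=None keeps the orientation; max_speed is the mean speed in mm/s. With threshold (N) it stops when the force on the tool has changed by that much, and returns True; else False.
- bot.move_j(angles): joint-space move.
- bot.grip(opening, effort=None): opening from 0.0 (shut) to 1.0 (fully open); effort is the grip in N (None keeps the last); returns when the fingers have stopped.
- bot.dwell(seconds).
- solve_ik(position, orientation): joint angles nearest the present ones, or None.
- bot.get_state(): the state.
- imaging.capture(name): name is "side" or "top"; returns the picture (384x512x3 uint8, blue, green, red); there is no depth.
- imaging.camera_model(name): a dict with "K" (3x3 intrinsics, pixels), "position" and "rotation" of the camera in the world. Camera axes: x right, y up, looking along -z (the intrinsics and any distortion apply to the point x, -y, -z); pixel columns grow to the right and rows downward; lengths in mm; the calibration is good to about 2 mm. A picture is of the moment at which its call begins. camera_model takes no time and is no camera call.
A pose or a line that the arm cannot do raises bot.IKError and nothing moves.
- bot.sign_off(): hands the job in; it is judged then, once.
The state is a dict: "t": time; "qpos": joint angles; "joint_velocities": joint speeds; "effort": joint torques, N m; "tcp_pos": TCP position; "orientation": TCP orientation; "contact_force": force on the tool from outside, world axes, zero at the start; "wrist_torque": the same for the moment, N m; "opening": opening from 0.0 (shut) to 1.0 (fully open); "gripper_force": force on a finger pad.
Only numpy, scipy, OpenCV 4.12 (cv2) and the standard library are available. Lean on these libraries where they do the work, as an engineer would, in place of code of your own. Each camera call takes 0.05 s, during which the arm holds its last target. There are 200 camera calls.

### The job

The dial balance must read zero with the white dish on its pan, but the needle stands off the zero of the dial card. Slacken the lock ring under the zero knob by about a quarter turn, turn the zero knob until the card's long zero mark stands under the needle, then tighten the lock ring fully home again without losing the zero. Leave the dish on the pan without touching it, and leave the loose brass masses and the pencil where they are.

Things in the scene. Friction and masses are not known exactly. Their poses are not given: they have to be found in the camera images.
- lock_ring (a joint): silver lock ring (44 mm diameter, 12 mm thick, three dark notches) lying level under the zero knob. 0 = tight, against its stop; grows as it is slackened, counterclockwise from above, to a stop at 2.2 rad. Turns stiffly (about 0.2 to 0.3 N m) and stays where left. Below about 0.25 rad it clamps the zero knob, so that fingers slip on the knob instead of turning it.
- ring_grip (a point): centre of the lock ring, on the adjuster's upright axis, half-way up the ring's edge; 28 mm above the casing's flat deck. Its x and y turn with the ring; z is up. The ring sits on a 34 mm wide boss with a low 50 mm foot.
- zero_knob (a joint): black round zero knob above the lock ring, on the same axis. Grows clockwise from above, -1.2 to 3.3 rad. With the ring slack it turns easily (0.04 N m) and stays where left. 1 rad of knob turns the dial card 0.8 rad the same way round (clockwise from above = clockwise facing the dial). The knob value for zero depends on the dish's unknown weight: go by the needle.
- knob_grip (a point): centre of the zero knob (26 mm diameter, 20 mm tall), on its axis, half-way up; 28 mm above ring_grip when the ring is tight, 22 mm above the ring's top. z is up.
- needle_tip (a point): tip of the black needle, 46 mm from the dial's axis, over the white dial card (105 mm) and under the clear cover on the casing's sloping front. The pan's load alone turns it; it settles within a second.
- zero_mark (a point): point of the dial card that must come under the needle's tip: on the card's one long, broad mark (25 x 5 mm), 46 mm from the dial's axis. Thinner marks run clockwise from it over 300 degrees. It turns with the card. At the start it stands 0.4 to 2.3 rad counterclockwise of the needle, so that the knob must be turned clockwise.
- dish_centre (a point): centre, half-way up, of the white porcelain dish (blue-stained inside, 70 mm wide, 30 mm tall, about 50 to 95 g) that stands loose on the pan. It must stay there.
- pan_top (a point): centre of the upper face of the round steel pan (100 mm) on its spring, on the deck, 130 mm to the left of the adjuster and 22 mm above the deck. The casing is 220 mm deep, 240 mm wide, its deck 85 mm high.
- big_mass: brass mass with a knob, 40 mm wide, 34 mm tall, origin under its centre, standing on the worktop right of the balance; leave it
- small_mass: smaller brass mass with a knob, 32 mm wide, 30 mm tall, origin under its centre, beside the first; leave it
- pencil: pencil, 176 mm long, lying on the worktop left of the balance, origin under its middle; leave it
- dial_axis (a point): middle of the dial, on the axis of card and needle, in the plane of needle_tip and zero_mark. Fixed to the casing: z points out of the dial (up and to the front), x up the slope to the back, y to the casing's left. The dial slopes 0.485 rad from level.
Not all that is in view belongs to the job. What is shaped like the part that bears dish_centre but purple or red is not meant.

How it is judged (in metres and radians):
On the way, in this order (a step that is already met when the one before it is completed fails the run):
1. the lock ring is slackened by 0.35 rad or more (value of joint lock_ring above 0.35 rad), for 0.1 s.
2. with the ring slack, the zero mark is brought under the needle (within 5 mm of its tip) (value of joint lock_ring above 0.3 rad and distance between needle_tip and zero_mark below 0.005 m), for 0.2 s.
At the end, for the whole second after the job is handed in: The lock ring is tight (within 0.1 rad of its stop), the card's zero mark is within 5 mm of the needle's tip, and the dish stands at rest on the pan, within 20 mm of its middle (value of joint lock_ring below 0.1 rad and distance between needle_tip and zero_mark below 0.005 m and horizontal distance between dish_centre and pan_top below 0.02 m and distance between dish_centre and pan_top below 0.026 m and linear speed of dish below 0.02 m/s); the robot touches nothing.
It fails at once if the dish is touched by the robot (contact force between dish and the fingers above 0.5 N or contact force between dish and the arm above 0.5 N).
It fails at once if a brass mass or the pencil is moved by more than 20 mm (distance of any of big_mass, small_mass, pencil from where it was at the start of the episode above 0.02 m).
It also fails if it takes over 58 s, if anything falls off the work surface, if the arm or the gripper's body presses on something with over 40 N, if the wrist force passes 120 N, or if a joint passes its speed limit or range.

## Working session

There is one attempt and no reset: what is moved stays moved. The work goes in short steps, each a Python script; the robot and the scene stay as the last script left them, time stands still between calls to the robot, and variables do not carry over. Pictures are saved under pics/ and viewed, at most 12 in all, crops included, and the job is handed in when it is done.

```bash
ls; mkdir -p pics; python3 - <<'E'
from bench import bot, imaging
import cv2
for n in("side","top"):
    im=imaging.capture(n); cv2.imwrite(f"pics/{n}0.png",im)
    m=imaging.camera_model(n); print(n,m)
s=bot.get_state();print(s)
E
```

```text
pics
side {'K': array([[404.36305271,   0.        , 250.64605627],
       [  0.        , 404.36305271, 199.17474581],
       [  0.        ,   0.        ,   1.        ]]), 'position': array([ 450.76734598, -827.04120996,  654.37614085]), 'rotation': array([ 0.98377304,  0.02203718, -0.08385027])}
top {'K': array([[409.61224185,   0.        , 261.97486796],
       [  0.        , 409.61224185, 190.03463207],
       [  0.        ,   0.        ,   1.        ]]), 'position': array([ 420.89667329,   17.11828268, 1036.21876601]), 'rotation': array([ 0.12401946, -0.00566365, -1.55331889])}
{'t': 0.1, 'qpos': array([ 1.02681548e+00,  3.26905477e-01, -1.93496261e-01,  1.05199297e+00,
        9.10795789e-06,  1.43659934e+00]), 'joint_velocities': array([-0.00123699, -0.00258767,  0.00285812,  0.00104284,  0.00036014,
       -0.00096683]), 'effort': array([ 3.75431964e-04, -4.44238472e+01,  2.63038284e+01,  7.86745688e-03,
       -1.33842200e-04, -1.28333329e-05]), 'tcp_pos': array([218.83631637, 504.01517232, 230.55598955]), 'orientation': array([-3.14000986e+00, -2.22880691e-04,  2.73180861e+00]), 'contact_force': array([ 0.13020523, -0.27757708, -0.23325324]), 'wrist_torque': array([ 0.0233421 , -0.00358506,  0.01427597]), 'gripper_force': 0.0, 'opening': 1.0006871204446008}
```

View pics/side0.png

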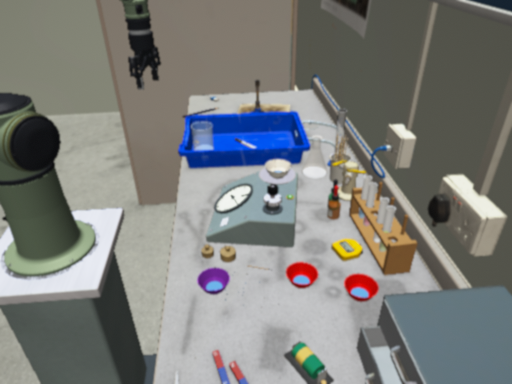

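View pics/top0.png

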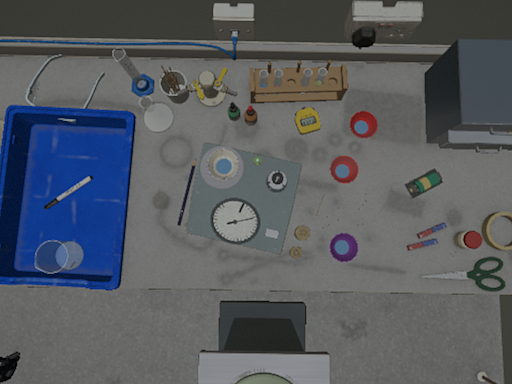

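```bash
cat > h.py <<'E'
import numpy as np, cv2
from bench import bot, imaging, solve_ik
from scipy.spatial.transform import Rotation as R
def cam(n):
    m=imaging.camera_model(n); return m["K"],m["position"],R.from_euler("xyz",m["rotation"]).as_matrix()
def proj(n,p):
    K,c,Q=cam(n); q=(np.atleast_2d(p)-c)@Q; q=q*[1,-1,-1]; u=q@K.T; return u[:,:2]/u[:,2:]
def ray(n,uv):
    K,c,Q=cam(n); d=np.linalg.solve(K,[uv[0],uv[1],1])*[1,-1,-1]; return c,Q@d
def onplane(n,uv,z):
    c,d=ray(n,uv); return c+d*(z-c[2])/d[2]
def tri(uvs):
    A=[];b=[]
    for n,uv in uvs.items():
        c,d=ray(n,uv); d=d/np.linalg.norm(d); P=np.eye(3)-np.outer(d,d); A.append(P);b.append(P@c)
    return np.linalg.lstsq(np.vstack(A),np.hstack(b),rcond=None)[0]
E
python3 - <<'E'
from h import *
print("tcp", proj("top",[219,504,231]), proj("side",[219,504,231]))
t=cv2.imread("pics/top0.png")[140:265,180:320]; s=cv2.imread("pics/side0.png")[150:255,200:310]
t=cv2.resize(t,None,fx=4,fy=4,interpolation=cv2.INTER_CUBIC); s=cv2.resize(s,None,fx=5,fy=5,interpolation=cv2.INTER_CUBIC)
cv2.imwrite("pics/t1.png",t); cv2.imwrite("pics/s1.png",s)
E
```

```text
tcp [[ -0.48789318 344.43657444]] [[149.1524318   87.87144168]]
```

View pics/t1.png

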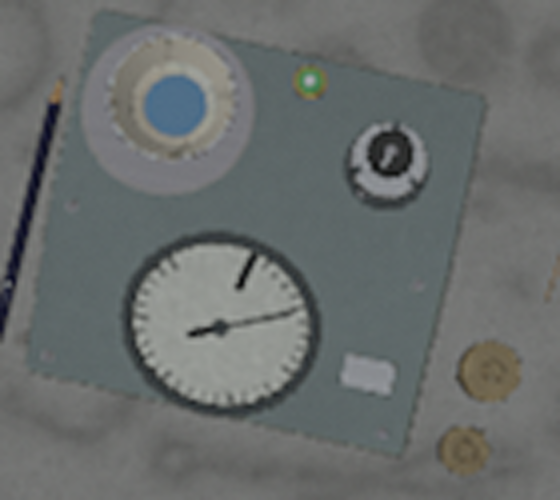

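View pics/s1.png

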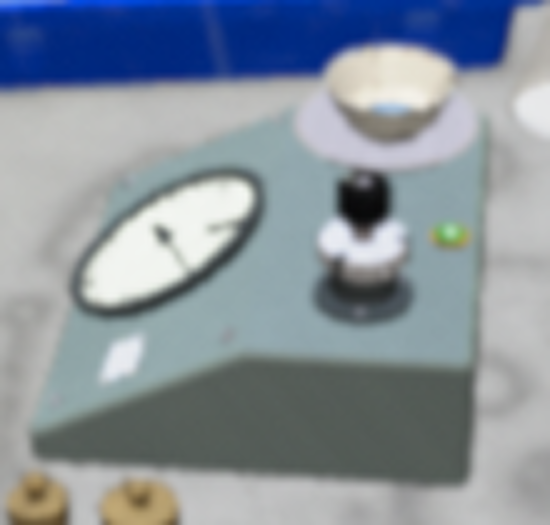

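```bash
cat >> h.py <<'E'
def T(u,v): return (u/4+180-.375, v/4+140-.375)
def S(u,v): return (u/5+200-.4, v/5+150-.4)
E
python3 - <<'E'
from h import *
kt=tri({"top":T(391,150),"side":S(363,178)}); print("knobtop tri",kt, proj("top",kt)-T(391,150),proj("side",kt)-S(363,178))
print("knob z151", onplane("top",T(391,150),151), onplane("side",S(363,178),151))
print("ring z119", onplane("top",T(388,160),119), onplane("side",S(362,240),116))
a=onplane("top",T(97,10),85);b=onplane("top",T(487,97),85);print("corners",a,b,np.linalg.norm(a-b))
pan=onplane("top",T(168,109),107);print("pan",pan)
d=(a-b)/np.linalg.norm(a-b); yaw=np.arctan2(d[1],d[0])-np.pi/2; print("yaw",yaw)
print("big",onplane("top",T(489,372),17)," small",onplane("top",T(464,450),15))
# dial: plane through hub
h=tri({"top":T(220,327),"side":S(163,236)});print("hub",h)
Rc=R.from_euler("z",yaw)*R.from_euler("y",-0.485); Q=Rc.as_matrix() # x up slope back, z out
def ondial(n,uv):
    c,dd=ray(n,uv);n_=Q[:,2];p=c+dd*((h-c)@n_)/(dd@n_);return Q.T@(p-h)
for nm,n,uv in (("needle","top",T(300,310)),("needleS","side",S(188,275)),("tail","top",T(190,333)),("mark in","top",T(238,289)),("mark out","top",T(256,253)),("markS","side",S(210,230)),("markSout","side",S(238,223))):
    q=ondial(n,uv);print(nm,q.round(1),np.hypot(*q[:2]).round(1),np.arctan2(q[1],q[0]).round(3))
E
```

```text
knobtop tri [559.48513112 -19.08820737 151.54290163] [[-0.01957834  0.36527743]] [[ 0.33319872 -0.06004998]]
knob z151 [560.37901788 -19.14287651 151.        ] [558.78614001 -18.39017419 151.        ]
ring z119 [559.66347981 -18.82885335 119.        ] [558.53727626 -18.59587099 116.        ]
corners [651.59472696 153.65272111  85.        ] [603.45783749 -78.09238577  85.        ] 236.691686995112
pan [588.81610626 107.65258891 107.        ]
yaw -0.2048025159781477
big [443.54300386 -87.10165188  17.        ]  small [395.4544487  -72.14049283  15.        ]
hub [465.25398984  77.22859369  63.06991726]
needle [ 23.4 -44.    0. ] 49.9 -1.083
needleS [ 23.3 -51.3   0. ] 56.3 -1.144
tail [-7.1 17.   0. ] 18.5 1.968
mark in [27.7 -5.9  0. ] 28.3 -0.209
mark out [ 52.6 -12.1  -0. ] 54.0 -0.226
markS [ 30.2 -13.7   0. ] 33.2 -0.424
markSout [ 47.9 -18.3   0. ] 51.2 -0.365
```

```bash
python3 - <<'E'
from h import *
for y in np.arange(-3,3.1,.5):
    for z in (92,):
        q=solve_ik([559.3,-18.8,z],[np.pi,0,y]); print(round(y,1), None if q is None else np.round(q,2))
a=bot.get_state()["t"]
bot.move_ptp([440,150,330],[np.pi,0,1.0]); print(bot.get_state()["t"]-a)
bot.move_ptp([559.3,-18.8,230],[np.pi,0,1.0]); s=bot.get_state();print(s["t"]-a,s["qpos"].round(3),s["tcp_pos"],s["orientation"],s["contact_force"],s["wrist_torque"])
E
```

```text
-3.0 [-0.17  0.47 -0.36  0.74  0.   -0.31]
-2.5 [-0.17  0.47 -0.36  0.74  0.   -0.81]
-2.0 [-0.17  0.47 -0.36  0.74  0.   -1.31]
-1.5 [-0.17  0.47 -0.36  0.74  0.   -1.81]
-1.0 [-0.17  0.47 -0.36  0.74  0.   -2.31]
-0.5 [-0.17  0.47 -0.36  0.74  0.   -2.81]
0.0 [-0.17  0.47 -0.36  0.74  0.    2.98]
0.5 [-0.17  0.47 -0.36  0.74  0.    2.48]
1.0 [-0.17  0.47 -0.36  0.74  0.    1.98]
1.5 [-0.17  0.47 -0.36  0.74  0.    1.48]
2.0 [-0.17  0.47 -0.36  0.74  0.    0.98]
2.5 [-0.17  0.47 -0.36  0.74  0.    0.48]
3.0 [-0.17  0.47 -0.36  0.74  0.   -0.02]
1.5833
2.5 [-1.640e-01  3.440e-01 -1.690e-01  1.058e+00  1.000e-03  1.976e+00] [559.0722103  -17.6757349  230.45636243] [-3.14122595e+00 -5.75355708e-04  1.00122923e+00] [-0.34363236 -0.60579478  0.6922635 ] [0.008229   0.01140373 0.00382373]
```

```bash
cat >> h.py <<'E'
def st(tag):
    s=bot.get_state();print(tag,"t%.2f"%s["t"],"p",s["tcp_pos"].round(1),"q6 %.3f"%s["qpos"][5],"F",s["contact_force"].round(1),"M",s["wrist_torque"].round(2),"op %.3f g %.1f"%(s["opening"],s["gripper_force"]));return s
def turn(dyaw):
    q=np.array(bot.get_state()["qpos"]); q[5]-=dyaw; bot.move_j(q)
def shot(n,name,x,y,w,h,f):
    im=imaging.capture(n); cv2.imwrite(f"pics/{name}_full.png",im)
    cv2.imwrite(f"pics/{name}.png",cv2.resize(im[y:y+h,x:x+w],None,fx=f,fy=f,interpolation=cv2.INTER_CUBIC))
E
python3 - <<'E'
from h import *
bot.move_ptp([559.3,-18.8,175],[np.pi,0,1.5]); st("hover")
print(bot.movel([559.3,-18.8,92],max_speed=60,threshold=8)); st("down")
bot.grip(0.3,40); st("grip"); bot.grip(0.3,70) ; st("grip")
shot("side","g1",200,100,130,140,4)
E
```

```text
hover t3.15 p [559.6 -17.6 176.3] q6 1.478 F [ 0.4 -0.  -0.3] M [ 0.   -0.01 -0.01] op 0.998 g 0.0
False
down t4.68 p [559.7 -18.9  92.4] q6 1.476 F [-0.3  0.3 -0.6] M [0.02 0.01 0.03] op 0.997 g 0.0
grip t5.16 p [559.6 -18.8  92.4] q6 1.476 F [-0.9  0.8  3.4] M [ 0.03  0.14 -0.03] op 0.499 g 40.2
grip t5.38 p [559.6 -18.8  92.6] q6 1.476 F [-0.4  0.7  5.5] M [ 0.04  0.29 -0.  ] op 0.486 g 69.9
```

View pics/g1.png

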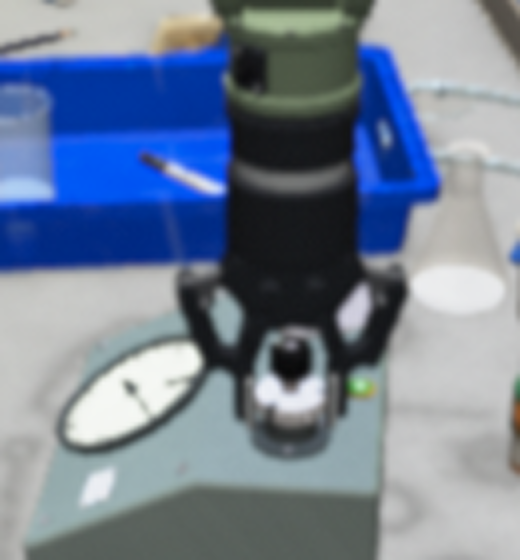

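The picture shows the fingers (about 245–345, 390–410 in the crop) closed on the silver ring, with the knob free between them. The opening of about 43 mm matches the ring's 44 mm diameter. Next I slacken it.

```bash
python3 - <<'E'
from h import *
for i in range(3): turn(.48); st("turn")
shot("side","g2",200,100,130,140,4)
bot.grip(1.0); s=st("open")
p=s["tcp_pos"]; bot.movel([559.5,-18.8,128],max_speed=60); st("up")
bot.grip(0.15,25); st("knob")
E
```

```text
turn t5.96 p [559.  -18.9  92.6] q6 0.998 F [-3.5 -0.4  4.5] M [-0.12  0.69  0.24] op 0.487 g 70.3
turn t6.49 p [558.4 -19.3  92.6] q6 0.521 F [-4.1 -2.7  5.6] M [-0.37  0.87  0.24] op 0.490 g 70.4
turn t7.03 p [558.1 -19.9  92.6] q6 0.045 F [-4.1 -3.2  4.7] M [-0.52  0.8   0.2 ] op 0.488 g 70.3
open t7.58 p [558.5 -19.2  92.5] q6 0.042 F [-0.8  0.  -0.2] M [-0.02 -0.    0.02] op 1.004 g 0.0
up t8.32 p [559.4 -18.7 128. ] q6 0.042 F [-0.7 -0.3  0.3] M [-0.06  0.02 -0.02] op 1.003 g 0.0
knob t8.89 p [559.1 -20.1 128.1] q6 0.042 F [-2.4 -4.   1.8] M [-1.    0.44 -0.03] op 0.291 g 25.4
```

View pics/g2.png

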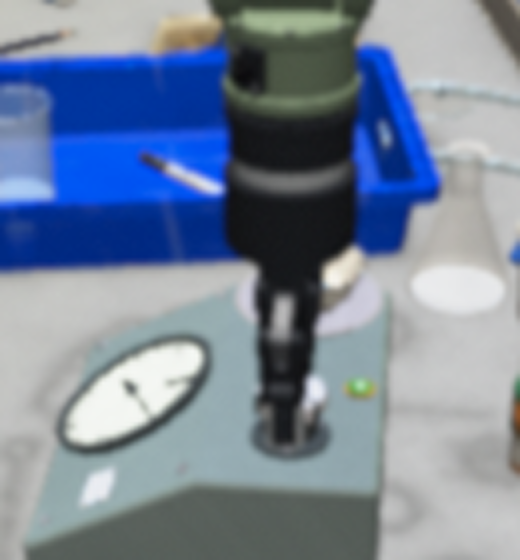

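```bash
cat >> h.py <<'E'
HUB=np.array([465.3,77.2,63.1]); QD=(R.from_euler("z",-.2048)*R.from_euler("y",-.485)).as_matrix()
def dial(n,im):  # rectified dial, 4 px/mm, up = up slope, left = casing's left
    c=np.array([[60,60],[60,-60],[-60,-60],[-60,60]],float)
    src=proj(n,HUB+c@QD[:,:2].T).astype(np.float32); dst=np.float32([[0,0],[480,0],[480,480],[0,480]])
    return cv2.warpPerspective(im,cv2.getPerspectiveTransform(src,dst),(480,480),flags=cv2.INTER_CUBIC)
def dials(name):
    a=[dial(n,imaging.capture(n)) for n in ("top","side")]
    cv2.imwrite(f"pics/{name}.png",cv2.resize(np.hstack(a),(800,400)))
E
python3 - <<'E'
from h import *
turn(-.5); st("k"); turn(-.5); st("k"); dials("d1")
E
```

```text
k t9.44 p [559.2 -20.1 128.1] q6 0.540 F [-0.5 -1.4  0.2] M [-0.12  0.01 -0.02] op 0.294 g 25.3
k t9.99 p [559.3 -20.  128.1] q6 1.037 F [ 0.6 -1.5 -0.3] M [-0.07 -0.01 -0.01] op 0.292 g 25.3
```

View pics/d1.png

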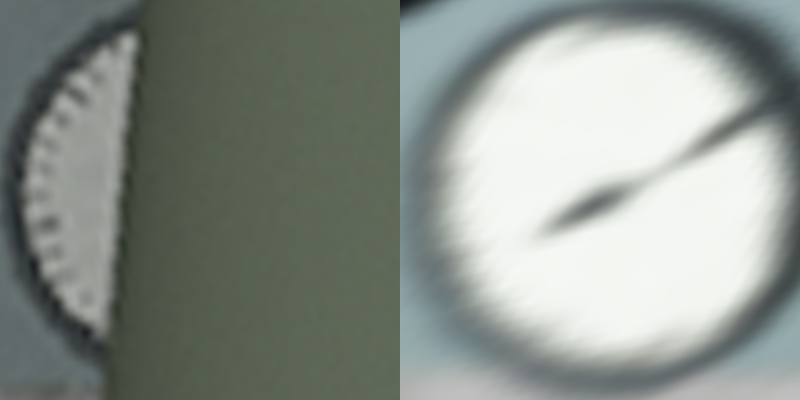

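The top view is blocked by the arm. The side view has the zero mark (690–780, 158–100) almost in line with the needle, a few degrees counterclockwise. I'll turn a bit further, then back off for a clear top view.

```bash
python3 - <<'E'
from h import *
turn(-.09); st("k"); bot.dwell(.3); bot.grip(1.0)
bot.movel([559.5,-18.8,230],max_speed=150); bot.move_ptp([480,-220,330],[np.pi,0,.5]); st("away"); dials("d2")
E
```

```text
k t10.34 p [559.3 -20.  128.1] q6 1.125 F [ 0.3 -0.6  0. ] M [-0.18 -0.01 -0.03] op 0.292 g 25.3
away t13.03 p [ 479.9 -219.4  328.9] q6 2.071 F [-0.8 -0.5 -1.4] M [ 0.01  0.04 -0.05] op 1.000 g 0.0
```

View pics/d2.png

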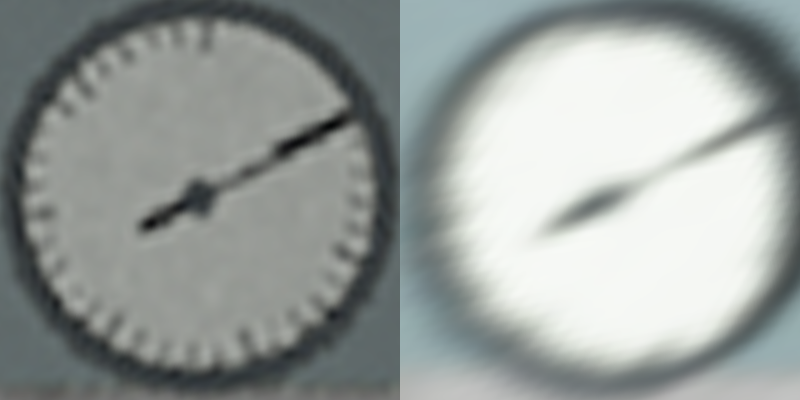

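Top view: the mark (280,152)–(350,116) lies on the needle line through the tail (143,227) and hub (200,197), within about 0.02 rad. Now I tighten the ring.

```bash
python3 - <<'E'
from h import *
bot.move_ptp([559.3,-18.8,230],[np.pi,0,2.93]); bot.movel([559.3,-18.8,175]); print(bot.movel([559.3,-18.8,92.5],max_speed=60,threshold=8)); st("down")
bot.grip(0.3,70); st("grip")
turn(-.6); st("t"); turn(-.6); s=st("t")
q=np.array(s["qpos"])
for i in range(8):
    q[5]+=.06; bot.move_j(q); s=st("t")
    if abs(s["wrist_torque"][2])>.7: break
bot.dwell(.2); bot.grip(1.0); st("open")
bot.movel([559.3,-18.8,230]); bot.move_ptp([480,-220,330],[np.pi,0,.5]); st("away"); dials("d3")
E
```

```text
False
down t16.93 p [559.6 -18.8  92.9] q6 0.046 F [ 0.4 -0.1 -0.4] M [-0.03  0.03 -0.04] op 0.997 g 0.0
grip t17.42 p [559.2 -20.2  93.4] q6 0.046 F [-2.4 -3.9  6.5] M [-0.88  0.63  0.04] op 0.491 g 69.8
t t18.04 p [559.2 -20.1  93.5] q6 0.645 F [-0.   0.2 -0.1] M [ 0.05  0.14 -0.2 ] op 0.492 g 70.6
t t18.67 p [559.3 -20.   93.5] q6 1.243 F [ 1.6 -0.  -0.4] M [ 0.17  0.07 -0.13] op 0.489 g 70.6
t t18.92 p [559.3 -20.   93.5] q6 1.301 F [ 1.2  1.  -0.4] M [ 0.08  0.19 -0.22] op 0.493 g 70.6
t t19.17 p [559.3 -20.   93.5] q6 1.360 F [ 1.2  1.3 -0.3] M [ 0.21  0.14 -0.13] op 0.489 g 70.7
t t19.42 p [559.3 -20.   93.5] q6 1.420 F [ 0.9  0.8 -0.5] M [ 0.16  0.07 -0.17] op 0.490 g 70.7
t t19.67 p [559.4 -20.   93.5] q6 1.480 F [ 1.   0.1 -0.8] M [0.17 0.1  0.05] op 0.494 g 70.7
t t19.92 p [559.6 -20.   93.5] q6 1.541 F [ 1.5  1.1 -1.1] M [ 0.24 -0.44 -0.18] op 0.489 g 71.0
t t20.17 p [559.6 -20.   93.5] q6 1.600 F [ 1.5  1.3 -1.3] M [ 0.26 -0.51 -0.16] op 0.490 g 71.0
t t20.42 p [559.9 -18.5  93.6] q6 1.661 F [ 2.9  5.2 -0.6] M [ 1.12 -0.55 -0.19] op 0.492 g 70.9
t t20.67 p [560.  -18.6  93.6] q6 1.717 F [ 2.9  4.1 -1.7] M [ 0.95 -0.51  1.45] op 0.488 g 70.9
open t21.37 p [559.2 -20.3  93.5] q6 1.722 F [-0.  -0.8  0.2] M [-0.01  0.01  0.03] op 1.004 g 0.0
away t23.37 p [ 480.  -219.2  329.1] q6 2.072 F [-0.2 -0.3 -0.4] M [ 0.06  0.01 -0.03] op 1.001 g 0.0
```

View pics/d3.png

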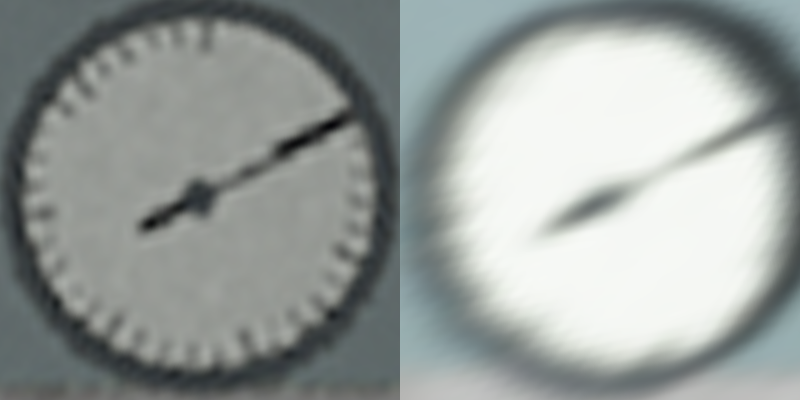

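The zero held. The final torque has an odd sign, so I'll compare the ring's notches with the starting picture.

```bash
python3 - <<'E'
from h import *
n=imaging.capture("top"); o=cv2.imread("pics/top0.png")
f=lambda a:cv2.resize(a[165:197,260:293],(390,390),interpolation=cv2.INTER_CUBIC)
cv2.imwrite("pics/ring.png",np.hstack([f(o),f(n)]))
E
```

```text
(no output)
```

View pics/ring.png

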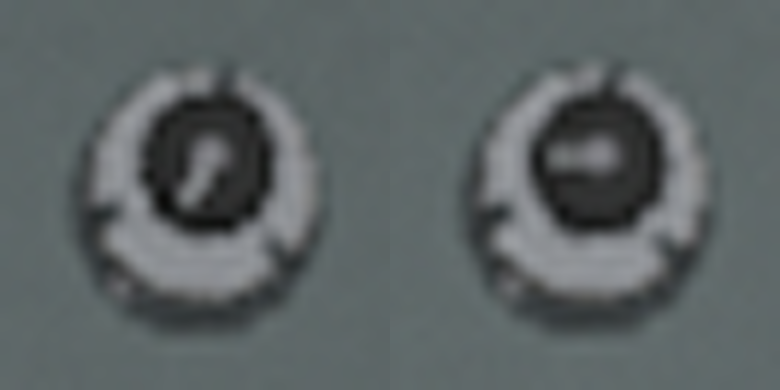

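Left is the start, right is now. The notches at (228,75), (100,213) and (282,258) sit within about 2–3° of where they were, so the ring is nearly or fully home. I'll do one more firm tightening pass to be certain.

```bash
python3 - <<'E'
from h import *
bot.move_ptp([559.3,-18.8,230],[np.pi,0,1.55]); bot.movel([559.3,-18.8,175]); print(bot.movel([559.3,-18.8,92.5],max_speed=60,threshold=8))
bot.grip(0.3,90); s=st("grip")
q=np.array(s["qpos"])
for i in range(6):
    q[5]+=.05; bot.move_j(q); bot.dwell(.1); s=st("t"); print("lag %.4f eff %.2f"%(q[5]-s["qpos"][5],s["effort"][5]))
    if abs(s["effort"][5])>1 : break
bot.grip(1.0); st("open")
bot.movel([559.3,-18.8,230]); bot.move_ptp([480,-220,330],[np.pi,0,.5]); st("away")
n=imaging.capture("top"); o=cv2.imread("pics/top0.png")
f=lambda a:cv2.resize(a[165:197,260:293],(400,400),interpolation=cv2.INTER_CUBIC)
cv2.imwrite("pics/fin.png",np.hstack([f(n),cv2.resize(dial("top",n),(400,400))]))
E
```

```text
False
grip t26.99 p [559.5 -18.8  93.2] q6 1.426 F [-1.8 -0.5  5.6] M [ 0.04  0.35 -0.04] op 0.485 g 90.1
t t27.34 p [559.6 -18.8  93.2] q6 1.473 F [-0.8 -1.6  1.3] M [-0.2   0.06  1.93] op 0.482 g 92.2
lag 0.0029 eff 1.90
open t27.85 p [559.5 -18.9  93.2] q6 1.477 F [0.7 0.3 1.1] M [ 0.01 -0.   -0.04] op 0.997 g 0.0
away t29.85 p [ 480.  -219.3  329. ] q6 2.071 F [-0.   0.   0.3] M [ 0.06 -0.08 -0.02] op 1.003 g 0.0
```

View pics/fin.png

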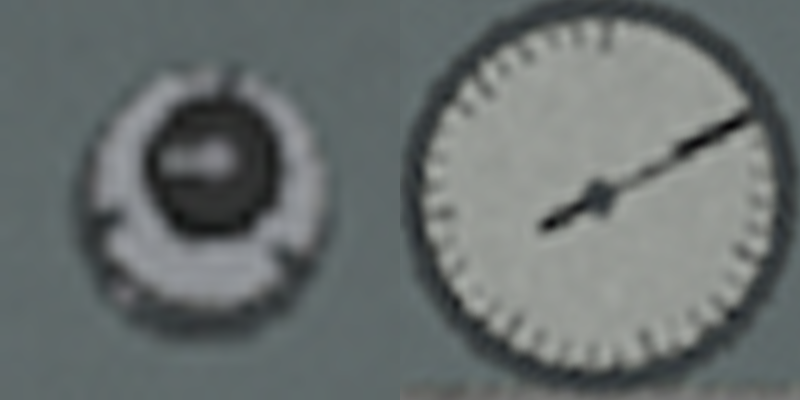

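The ring met its stop within 0.05 rad of turning (1.9 N m against it). The mark (680–750, 150–115) is still under the needle, and the gripper is clear. I'm handing it in.

```bash
python3 -c "
from bench import bot
print(bot.sign_off())"
```

```text
the job is handed in; nothing more can be done
None
```

I slackened the lock ring about 1.4 rad, brought the zero mark under the needle, tightened the ring back to its stop with the zero held, and handed the job in at about 30 s; the hand-in gave no verdict.

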